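# Turn the parts dispenser to the yellow compartment

### The job

Push the purple tab on the lid of the round parts dispenser with a fingertip, turning the lid until the tab stands at the yellow dot, so that the lid's window opens wholly over the yellow-marked compartment. Only push the tab, do not pinch it, then draw back clear; leave the wheel, the gear motor and the screwdriver where they lie.

Things in the scene. Friction and masses are not known exactly. Their poses are not given: they have to be found in the camera images.
- dispenser: Round parts dispenser, fixed. Origin on the lid's vertical turning axis at table height; own x axis points to the unmarked compartment, where the tab starts (up to 15 deg off). Grey flange 252 mm across, top 12 mm above the table, with five coloured dots 60 deg apart (colours swap). Dark lid, radius 74 mm, top at 40 mm (cap 44 mm), with one open 40 deg window in line with the tab.
- tab_end (a point): Outer end of the purple tab, on its centre line, 43 mm above the table, 112 mm from the turning axis. The tab sticks out radially from the lid's rim: from 72 to 112 mm from the axis, 18 mm wide (9 mm either side of its centre line), 30 to 52 mm above the table (middle rib to 56 mm), free space below down to the flange and dots. It turns with the lid.
- lid (a joint): Lid angle in rad about the vertical, counter-clockwise from above positive, 0 with the tab on the dispenser's own x axis. Turns either way, stops at -4 and +4. Plain friction: it stays where it is left; about 1.3 N (sideways) on the tab turns it. A finger on the tab's clockwise side face turns it counter-clockwise, and vice versa; both side faces (tab_left the counter-clockwise one, tab_right the other) pressed at once counts as pinching.
- wheel_center (a point): Centre of a loose black and grey roller wheel lying flat, 64 mm across and 38 mm high, not to be moved.
- motor_center (a point): Centre of a loose gear motor lying down, 113 mm long, 36 mm high and wide, steel gearbox and black can, not to be moved.
- driver_grip (a point): Handle of a loose orange screwdriver, 160 mm long, lying on the table, not to be moved.
- label_yellow: Yellow dot, 24 mm across and 2 mm thick, flat on the dispenser's flange, 112 mm from the turning axis, in the middle of its compartment's direction. Origin at the centre of its underside, 12 mm above the table. The goal: the tab must end directly over it.
- label_red: Red dot, 24 mm across and 2 mm thick, flat on the dispenser's flange, 112 mm from the turning axis, in the middle of its compartment's direction. Origin at the centre of its underside, 12 mm above the table.
- label_blue: Blue dot, 24 mm across and 2 mm thick, flat on the dispenser's flange, 112 mm from the turning axis, in the middle of its compartment's direction. Origin at the centre of its underside, 12 mm above the table.
- label_green: Green dot, 24 mm across and 2 mm thick, flat on the dispenser's flange, 112 mm from the turning axis, in the middle of its compartment's direction. Origin at the centre of its underside, 12 mm above the table.
- label_black: Black dot, 24 mm across and 2 mm thick, flat on the dispenser's flange, 112 mm from the turning axis, in the middle of its compartment's direction. Origin at the centre of its underside, 12 mm above the table.

How it is judged (in metres and radians):
On the way, in this order (a step that is already met when the one before it is completed fails the run):
1. a finger pushes a side of the tab ((contact force between the fingers and tab_left above 0.3 N or contact force between the fingers and tab_right above 0.3 N)), for 0.05 s.
2. the tab stands at the yellow dot (horizontal distance between tab_end and label_yellow below 0.015 m), for 0.2 s.
At the end, for the whole second after the job is handed in: The tab's outer end is within 15 mm (horizontally) of the yellow dot's centre, so that the window lies wholly over the yellow compartment, and the lid is at rest (horizontal distance between tab_end and label_yellow below 0.015 m and velocity of joint lid between -0.05 and 0.05 rad/s); the robot touches nothing.
It fails at once if the wheel is moved more than 20 mm or lifted (distance of wheel_center from where it was at the start of the episode above 0.02 m).
It fails at once if the gear motor is moved more than 20 mm or lifted (distance of motor_center from where it was at the start of the episode above 0.02 m).
It fails at once if the screwdriver is moved more than 20 mm or lifted (distance of driver_grip from where it was at the start of the episode above 0.02 m).
It fails at once if the tab is pinched (both side faces pressed at once with more than 2 N) (contact force between the fingers and tab_left above 2 N and contact force between the fingers and tab_right above 2 N).
It also fails if it takes over 45 s, if anything falls off the work surface, if the arm or the gripper's body presses on something with over 40 N, if the wrist force passes 120 N, or if a joint passes its speed limit or range.

### The arm

A 6-joint arm with a two-finger parallel gripper is mounted at the origin on the work surface. World frame = base frame: x ahead of the robot, y to its left, z up, the work surface at z = 0. Lengths are in mm, angles in rad, forces in N, time in s.
With the tool pointing down it reaches from about 275 to 1000 mm from the base axis. Payload 8.4 kg.
Tool frame: the origin (TCP) lies at the centre of the arm's flange, where the gripper is bolted on; the fingertips stand 173 mm ahead of it and the grasp point (between the pads) lies 155 mm ahead of it (r.nose_length is the distance from the TCP to the fingertips, in mm); z points along the fingers, y is the direction in which the jaws open and shut (so a half turn about z gives the same grasp; the last joint's range is limited). The gripper opens to 85 mm and grips with 20 to 120 N. Pads are 22 mm wide; open, the fingers measure 114 mm over their backs; the gripper's body (76 mm by 85 mm) begins 54 mm behind the grasp point. The pads swing forward as they close: fully open they stand 13 mm farther back than shut.
Start: joints at [-1.198, 0.353, 1.633, -0, 1.155, -0.002], TCP at [228.803, -581.617, 404.681] pointing down, gripper open.
Joint ranges: [-2.63, 2.63], [-0.92, 2.1], [0.06, 2.66], [-1.3, 4.44], [0, 2.69], [-3.02, 3.02]. Speed limits (rad/s): [2.22, 2.22, 2.79, 3.14, 3.14, 3.14].

### API

Orientations are given as [roll, pitch, yaw] about the fixed x, y, z axes, in that order (R = Rz(yaw) Ry(pitch) Rx(roll)).
In Python, from rig import r, grab_frame, workorder gives the robot as it stands.
- The arm moves only by the tool carry_out, never from a script. Its argument "steps" is a list that holds one entry, the list of rows, each a list of 5 numbers: the opening in per cent of the stroke, from 0 (shut) to 100 (fully open), then the shift along the tool's x, y, z in m, then the turn about the tool's z in degrees. In form: [[[jaw, x, y, z, spin], ...]]. A call has 1 to 8 rows; each row is the pose to reach, as a shift and turn from the pose measured when the call began, along the tool's axes at that moment; what a row does not reach only later rows make up. A row lasts 1/10 s, in which the tool goes at most 50 mm and 8.59 degrees, less where a joint would pass 70% of its speed; a pose out of reach is approached as far as the arm can. A call with a gripper value outside its range is refused whole. The fingers move at their own pace and stop on an object; "squeeze" is the grip in N (left out, the last holds). Time passes only in rows, so rows that repeat a pose let the fingers close. It gives the time, the measured TCP pose, the force and the opening at its end, in the units of the state.
- r.sense(): the state, without advancing time (a new reading comes with each control period).
- grab_frame(name): name is "scene" or "top"; returns a dict with "image" (480x640x3 uint8, red, green, blue), "intrinsics" (3x3 intrinsics, pixels), "D" ([k1, k2, p1, p2, k3] as OpenCV has them; the pictures are not rectified), "eye" and "rotation" of the camera in the world. Camera axes: x right, y up, looking along -z (the intrinsics and any distortion apply to the point x, -y, -z); pixel columns grow to the right and rows downward; lengths in mm; the calibration is good to about 2 mm. A picture is of the moment at which its call begins. There is no depth.
- workorder.sign_off(): hands the job in, once; it reports no verdict.
The state is a dict: "clock": time; "qpos": joint angles; "qvel": joint speeds; "joint_efforts": joint torques, N m; "eef_pos": TCP position; "tcp_rot": TCP orientation; "contact_force": force on the tool from outside, world axes, zero at the start; "wrist_torque": the same for the moment, N m; "opening": opening from 0.0 (shut) to 1.0 (fully open).
Only numpy, scipy, OpenCV 4.12 (cv2) and the standard library are available. Lean on these libraries where they do the work, as an engineer would, in place of code of your own. Each camera call takes 0.05 s, during which the arm holds its last target.

## Working session

There is one attempt and no reset: what is moved stays moved. The work goes in short steps, Python scripts to look and compute and a tool call to move; the robot and the scene stay as the last step left them, time stands still between calls to the robot, and variables do not carry over. Pictures are saved under pics/ and viewed, and the job is handed in when it is done.

Besides the shell and the picture viewer there is one more tool, called after ">>>" by a JSON object that holds its "method" and its "body". carry_out: Moves the arm, as the interface text tells. Its arguments: {"type":"object","properties":{"steps":{"type":"array","items":{"type":"array","items":{"type":"array","items":{"type":"number"}}}},"squeeze":{"type":"number"}},"required":["steps"]}

```bash
mkdir -p pics; cat > h.py <<'E'
import numpy as np, cv2
from rig import r, grab_frame, workorder
def snap(n,f):
    d=grab_frame(n); cv2.imwrite('pics/'+f,cv2.cvtColor(np.asarray(d['image']),cv2.COLOR_RGB2BGR)); return d
def cast(d,uv,z):
    K=np.array(d['intrinsics'],float);D=np.array(d['D'],float)
    p=cv2.undistortPoints(np.array(uv,float).reshape(-1,1,2),K,D).reshape(-1,2)
    c=np.c_[p[:,0],-p[:,1],-np.ones(len(p))]
    w=c@np.array(d['rotation']).T; e=np.array(d['eye'])
    return e+w*((z-e[2])/w[:,2])[:,None]
E
python3 - <<'E'
from h import *
import pickle
for n in('scene','top'):
    d=snap(n,n+'0.png'); pickle.dump({k:d[k] for k in d},open(n+'0.pkl','wb')); print(n,d['eye'],np.round(d['rotation'],3).tolist())
print(r.sense())
E
```

```text
scene [1012.06900148 -332.38211908  679.89594046] [0.731, -0.012, 0.857]
top [456.75180926  40.5495531  903.50629132] [0.164, -0.009, -1.598]
{'clock': 0.1, 'qpos': array([-1.19836194e+00,  3.53586808e-01,  1.63404892e+00,  3.88243606e-05,
        1.15518630e+00, -2.36188969e-03]), 'qvel': array([ 5.37266240e-04, -1.03013614e-03, -1.16038143e-03, -9.51835120e-05,
        1.39469064e-03,  1.66387803e-03]), 'joint_efforts': array([ 7.84780023e-04, -6.06354547e+01, -3.42819107e+01,  4.14278122e-05,
        3.97952812e-03,  2.38506601e-06]), 'eef_pos': array([ 228.75552011, -581.41332472,  404.036312  ]), 'tcp_rot': array([-3.14036337e+00, -3.84034948e-05,  3.74780551e-01]), 'contact_force': array([ 0.23194062,  0.25285158, -0.43435385]), 'wrist_torque': array([ 0.01401175, -0.01200695, -0.01841966]), 'opening': 1.0022111939416027}
```

Rotation is roll/pitch/yaw; I'll handle that in the helper.

```bash
cat >> h.py <<'E'
from scipy.spatial.transform import Rotation as Ro
def cast(d,uv,z):
    K=np.array(d['intrinsics'],float);D=np.array(d['D'],float)
    p=cv2.undistortPoints(np.array(uv,float).reshape(-1,1,2),K,D).reshape(-1,2)
    c=np.c_[p[:,0],-p[:,1],-np.ones(len(p))]
    w=Ro.from_euler('xyz',d['rotation']).apply(c); e=np.array(d['eye'])
    return e+w*((z-e[2])/w[:,2])[:,None]
E
```

```text
(no output)
```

View pics/top0.png

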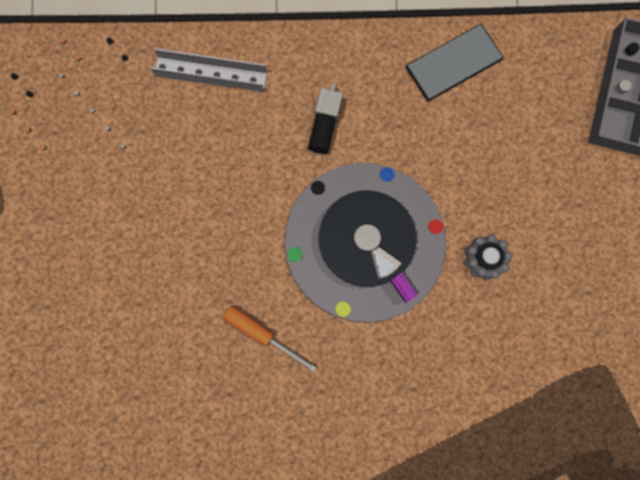

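View pics/scene0.png

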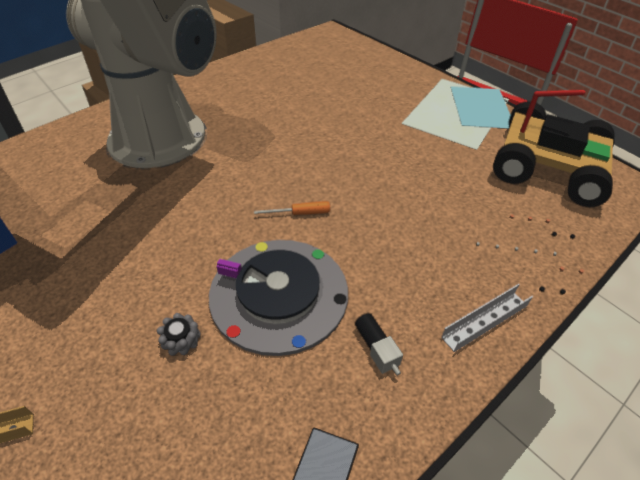

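The top view shows the purple tab near (404,287), the yellow dot at (343,309) and the lid cap at (367,238). The wheel is at (490,257), the screwdriver tip at (315,369) and the motor at (325,120). The scene view agrees: the tab has to turn about one compartment.

```bash
cat >> h.py <<'E'
def blobs(d,lo,hi,amin=30):
    h=cv2.cvtColor(np.asarray(d['image']),cv2.COLOR_RGB2HSV)
    m=cv2.inRange(h,np.array(lo),np.array(hi)); n,l,s,c=cv2.connectedComponentsWithStats(m)
    return [(s[i,4],c[i],l==i) for i in range(1,n) if s[i,4]>amin]
RNG=dict(yellow=((24,120,120),(34,255,255)),red=((0,180,120),(5,255,255)),blue=((108,150,100),(125,255,255)),green=((60,100,80),(85,255,255)),purple=((140,100,50),(160,255,255)))
E
python3 - <<'E'
from h import *
import pickle
from scipy.optimize import least_squares
for n in('top','scene'):
    d=pickle.load(open(n+'0.pkl','rb'))
    P={}
    for k,(lo,hi) in RNG.items():
        for a,c,m in blobs(d,lo,hi):
            w=cast(d,[c],52 if k=='purple' else 14)[0]
            print(n,k,a,np.round(c,1),np.round(w,1))
            P.setdefault(k,w[:2])
            if k=='purple' and n=='top':
                ys,xs=np.nonzero(m); q=cv2.minAreaRect(np.c_[xs,ys].astype(np.float32)); print(q, np.round(cast(d,cv2.boxPoints(q),52),0)[:,:2].tolist())
    for cc in ([(367,238)] if n=='top' else [(278,281)]): print('cap',cast(d,cc,44))
    if n=='top': 
        for nm,uv,z in [('wheel',(490,257),38),('drvtip',(315,369),5),('drvgrip',(248,325),15),('motor',(325,120),36),('black',(318,187.5),14)]: print(nm,np.round(cast(d,uv,z),0))
    pts=np.array([P[k] for k in('yellow','red','blue','green') if k in P])
    s=least_squares(lambda v:np.hypot(*(pts-v).T)-112,pts.mean(0)); print('centre',s.x,s.fun)
    for k in P: print(k,np.degrees(np.arctan2(*(P[k]-s.x)[::-1])))
print(Ro.from_euler('xyz',r.sense()['tcp_rot']).as_matrix().round(3))
E
```

```text
top yellow 163 [342.6 308.9] [492.7 -22.6  14. ]
top red 123 [435.2 226.3] [ 616.6 -171.5   14. ]
top blue 128 [386.7 173.9] [ 702.6 -100.1   14. ]
top green 150 [294.4 254. ] [578.7  48.6  14. ]
top purple 402 [403.3 287. ] [ 520.8 -110.1   52. ]
((403.2904968261719, 287.00677490234375), (28.480670928955078, 14.182211875915527), 54.462318420410156) [[532.0, -90.0], [544.0, -108.0], [509.0, -130.0], [498.0, -112.0]]
cap [[596.04198047 -61.03323171  44.        ]]
wheel [[ 563. -245.   38.]]
drvtip [[404.  22.   5.]]
drvgrip [[472. 121.  15.]]
motor [[786.  -4.  36.]]
black [[683.   9.  14.]]
centre [597.64975416 -61.40451309] [-0.11189581 -0.32121072 -0.11188846 -0.32108366]
yellow 159.71353997881195
red -80.22543453061235
blue -20.213488166832562
green 99.786148227352
purple -147.6778408208049
scene yellow 81 [261.1 246.2] [491.4 -23.5  14. ]
scene red 103 [543.4   8.9] [ 175.5 1598.4   14. ]
scene red 54 [474.6  82.8] [369.3 844.1  14. ]
scene red 118 [560.8  91.6] [ 562.3 1016.5   14. ]
scene red 81 [513.8  98. ] [493.6 863.4  14. ]
scene red 101 [233.2 330.9] [ 615.9 -172.    14. ]
scene blue 108 [298.3 341. ] [ 701.5 -100.7   14. ]
scene green 251 [597.1 148.6] [770.9 823.9  14. ]
scene green 79 [317.6 253.9] [577.9  47.5  14. ]
scene purple 325 [228.2 267.9] [ 525.3 -115.8   52. ]
cap [[600.12997114 -62.99401495  44.        ]]
centre [517.36658186 583.77747635] [495.79042797 958.68765775 596.81490005 237.16232141]
yellow -92.44661479267464
red 108.61803612055365
blue -74.94184305660545
green 43.44368390037137
purple -89.35278875684793
[[ 0.931  0.366 -0.   ]
 [ 0.366 -0.931  0.001]
 [ 0.    -0.001 -1.   ]]
```

>>> {"method": "carry_out", "body": {"steps": [[[0, 0.03, -0.02, 0.005, 0], [0, 0.07, -0.045, 0.01, 0], [0, 0.11, -0.07, 0.02, -2], [0, 0.15, -0.095, 0.03, -4], [0, 0.19, -0.12, 0.04, -6], [0, 0.22, -0.14, 0.05, -8], [0, 0.24, -0.155, 0.05, -10], [0, 0.25, -0.16, 0.05, -11]]]}}

```text
clock: 0.9
eef_pos: [403.5, -339.0, 353.7]
tcp_rot: [-3.139, -0.0, 0.57]
contact_force: [0.1, 0.7, 0.2]
opening: 0.001
```

>>> {"method": "carry_out", "body": {"steps": [[[0, 0.02, -0.01, 0, 0], [0, 0.05, -0.02, 0, 0], [0, 0.09, -0.035, 0, 0], [0, 0.13, -0.05, 0, 0], [0, 0.16, -0.065, 0, 0], [0, 0.18, -0.07, 0, 0], [0, 0.18, -0.07, 0, 0]]]}}

```text
clock: 1.6
eef_pos: [518.7, -181.8, 354.0]
tcp_rot: [-3.139, -0.001, 0.572]
contact_force: [0.2, 0.1, -0.0]
opening: 0.0
```

```bash
cat >> h.py <<'E'
C=np.array([597.5,-61.5])
def state():
    s=r.sense(); print('t',round(s['clock'],2),'tcp',s['eef_pos'].round(1),'yaw',np.degrees(s['tcp_rot']).round(2),'F',s['contact_force'].round(2),'open',round(s['opening'],2),'nose',r.nose_length)
    return s
def togo(s,x,y,z):
    R=Ro.from_euler('xyz',s['tcp_rot']); return R.inv().apply(np.array([x,y,z])-s['eef_pos'])
def tabang(d):
    b=max(blobs(d,*RNG['purple'],amin=20),key=lambda t:t[0])
    w=cast(d,[b[1]],52)[0][:2]-C; return b[0],np.degrees(np.arctan2(w[1],w[0]))%360,np.hypot(*w)
E
python3 - <<'E'
from h import *
s=state(); print(togo(s,538.5,-149.6,205)); d=snap('top','top1.png');print(tabang(d)); snap('scene','sc1.png')
E
```

```text
t 1.6 tcp [ 518.7 -181.8  354. ] yaw [-1.7988e+02 -5.0000e-02  3.2770e+01] F [ 0.2   0.11 -0.02] open 0.0 nose 173.4
[ 33.9336293  -16.09128893 149.09129188]
(np.int32(393), np.float64(212.24384199664672), np.float64(90.89511348706486))
```

>>> {"method": "carry_out", "body": {"steps": [[[0, 0.034, -0.01, 0.01, 0], [0, 0.034, -0.012, 0.05, 0], [0, 0.034, -0.012, 0.085, 0], [0, 0.034, -0.012, 0.115, 0], [0, 0.034, -0.012, 0.135, 0], [0, 0.034, -0.012, 0.149, 0], [0, 0.034, -0.012, 0.149, 0]]]}}

```text
clock: 2.4
eef_pos: [538.0, -155.4, 203.3]
tcp_rot: [-3.137, 0.003, 0.569]
contact_force: [-0.5, 0.2, 0.2]
opening: -0.001
```

```bash
python3 - <<'E'
from h import *
s=state(); d=snap('top','top2.png');print(tabang(d)); snap('scene','sc2.png')
E
```

```text
t 2.4 tcp [ 538.  -155.4  203.3] yaw [-1.7972e+02  1.5000e-01  3.2620e+01] F [-0.5   0.18  0.24] open -0.0 nose 173.4
(np.int32(298), np.float64(211.12575298583909), np.float64(87.45763136567261))
```

View pics/sc2.png

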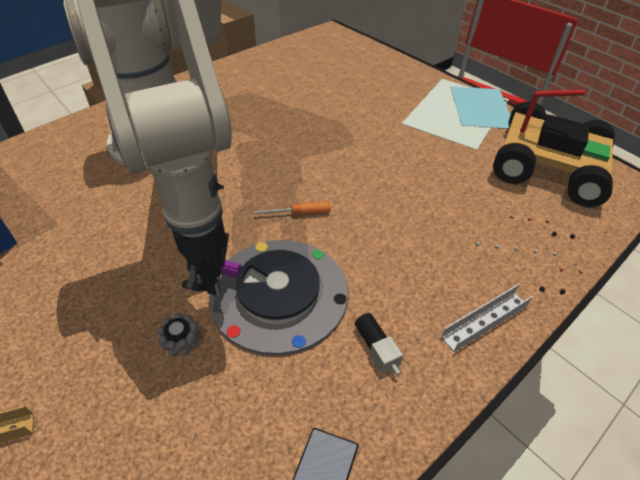

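View pics/top2.png

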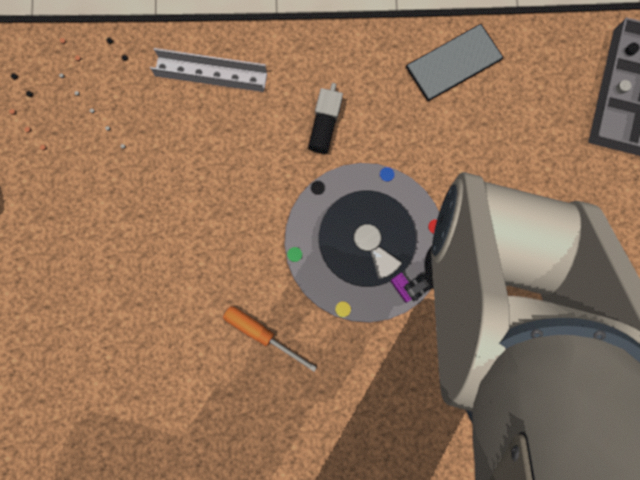

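The finger (418,285 in the top view) stands beside the tab's counter-clockwise face. It is low enough and not touching. Next I'll work out the arc.

```bash
cat >> h.py <<'E'
def plan(s,ths,h=14.5,rho=97,z=203):
    R=Ro.from_euler('xyz',s['tcp_rot']); yaw=np.degrees(s['tcp_rot'][2])
    for t in ths:
        a=np.radians(t); p=C+rho*np.array([np.cos(a),np.sin(a)])+(9+h)*np.array([-np.sin(a),np.cos(a)])
        v=R.inv().apply(np.r_[p,z]-s['eef_pos'])/1000
        print(t,v.round(4),'spin',round(yaw-(t-180),1))  # push dir=t-90 = yaw+90
E
python3 - <<'E'
from h import *
plan(r.sense(),[222,218,214,212,210,208,206,204,202,200])
E
```

```text
222 [ 0.0078 -0.0085  0.0024] spin -9.4
218 [ 0.0053 -0.015   0.0024] spin -5.4
214 [ 0.0033 -0.0217  0.0024] spin -1.4
212 [ 0.0024 -0.0251  0.0024] spin 0.6
210 [ 0.0017 -0.0285  0.0024] spin 2.6
208 [ 0.0011 -0.0319  0.0024] spin 4.6
206 [ 0.0006 -0.0354  0.0024] spin 6.6
204 [ 0.0003 -0.0388  0.0024] spin 8.6
202 [ 0.     -0.0423  0.0024] spin 10.6
200 [-0.0001 -0.0458  0.0024] spin 12.6
```

>>> {"method": "carry_out", "body": {"steps": [[[0, 0.005, -0.008, 0.001, 0], [0, 0.004, -0.015, 0.001, 0], [0, 0.003, -0.02, 0.001, 0], [0, 0.0025, -0.024, 0.001, 0], [0, 0.002, -0.027, 0.001, 2], [0, 0.0015, -0.03, 0.001, 3.5], [0, 0.001, -0.033, 0.001, 5], [0, 0.0005, -0.036, 0.001, 7]]]}}

```text
clock: 3.3
eef_pos: [520.1, -124.6, 204.6]
tcp_rot: [-3.14, 0.0, 0.446]
contact_force: [0.5, -1.6, 1.2]
opening: 0.001
```

```bash
python3 - <<'E'
from h import *
s=state(); d=snap('top','top3.png');print(tabang(d)); d=snap('scene','sc3.png'); print(tabang(d))
plan(r.sense(),[206,204,202,200,198,196,194,192,190,188])
E
```

```text
t 3.3 tcp [ 520.1 -124.6  204.6] yaw [-1.7989e+02  1.0000e-02  2.5550e+01] F [ 0.52 -1.59  1.17] open 0.0 nose 173.4
(np.int32(131), np.float64(206.05266226527436), np.float64(77.2938899294388))
(np.int32(167), np.float64(210.1915129226622), np.float64(80.11278687237053))
206 [0.0003 0.001  0.0015] spin -0.4
204 [-0.0005 -0.0024  0.0015] spin 1.6
202 [-0.0012 -0.0058  0.0015] spin 3.6
200 [-0.0017 -0.0093  0.0015] spin 5.6
198 [-0.0022 -0.0127  0.0015] spin 7.6
196 [-0.0025 -0.0162  0.0015] spin 9.6
194 [-0.0026 -0.0197  0.0015] spin 11.6
192 [-0.0027 -0.0232  0.0015] spin 13.6
190 [-0.0026 -0.0266  0.0016] spin 15.6
188 [-0.0025 -0.0301  0.0016] spin 17.6
```

View pics/top3.png

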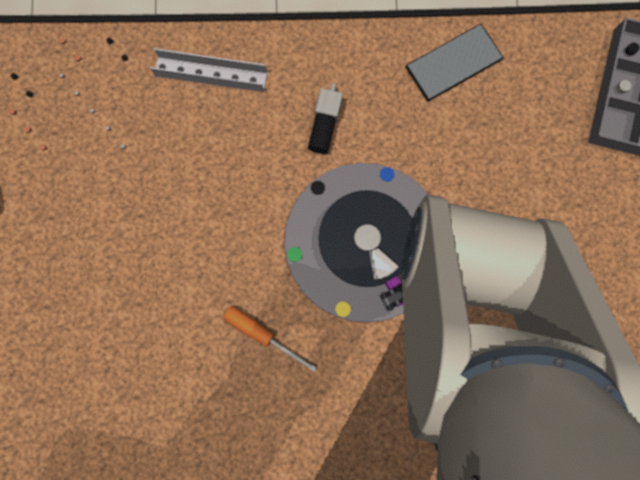

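The lid is turning: the tab is now at about 206°, with roughly 1.6 N on the tool. The gripper partly hides the tab at (393,284). I'll carry on along the arc.

>>> {"method": "carry_out", "body": {"steps": [[[0, -0.0005, -0.002, 0.001, 1.6], [0, -0.001, -0.006, 0.001, 3.6], [0, -0.002, -0.009, 0.001, 5.6], [0, -0.002, -0.013, 0.001, 7.6], [0, -0.0025, -0.016, 0.001, 9.6], [0, -0.0025, -0.02, 0.001, 11.6], [0, -0.0027, -0.023, 0.001, 13.6], [0, -0.0026, -0.0266, 0.001, 15.6]]]}}

```text
clock: 4.2
eef_pos: [506.1, -101.5, 203.5]
tcp_rot: [-3.139, 0.001, 0.174]
contact_force: [-1.1, -1.0, 0.6]
opening: 0.0
```

```bash
cat >> h.py <<'E'
def winang(d):
    im=np.asarray(d['image']).astype(int); h=cv2.cvtColor(np.asarray(d['image']),cv2.COLOR_RGB2HSV)
    m=((h[...,2]>130)&(h[...,1]<60)).astype(np.uint8)
    ys,xs=np.nonzero(m); w=cast(d,np.c_[xs,ys],40)[:,:2]-C; rr=np.hypot(*w.T); a=np.degrees(np.arctan2(w[:,1],w[:,0]))%360
    k=(rr>27)&(rr<62); return k.sum(), a[k].mean(), a[k].std()
E
python3 - <<'E'
from h import *
import pickle
print('ref',winang(pickle.load(open('top0.pkl','rb'))))
s=state(); d=snap('top','top4.png');print(tabang(d),winang(d))
plan(r.sense(),[190,188,186,184,182,180,178,176,174,172,170])
E
```

```text
ref (np.int64(422), np.float64(213.15858476196613), np.float64(10.00976157819658))
t 4.2 tcp [ 506.1 -101.5  203.5] yaw [-1.7988e+02  7.0000e-02  9.9500e+00] F [-1.12 -1.    0.63] open 0.0 nose 173.4
(np.int32(42), np.float64(186.30816703027787), np.float64(75.33951186689792)) (np.int64(539), np.float64(211.99411500445808), np.float64(34.510872477233576))
190 [0.0001 0.0003 0.0005] spin -0.2
188 [-0.0006 -0.003   0.0005] spin 1.8
186 [-0.0013 -0.0065  0.0005] spin 3.8
184 [-0.0018 -0.0099  0.0005] spin 5.8
182 [-0.0022 -0.0134  0.0005] spin 7.8
180 [-0.0025 -0.0168  0.0005] spin 9.8
178 [-0.0027 -0.0203  0.0005] spin 11.8
176 [-0.0027 -0.0238  0.0006] spin 13.8
174 [-0.0027 -0.0273  0.0006] spin 15.8
172 [-0.0025 -0.0308  0.0006] spin 17.8
170 [-0.0022 -0.0342  0.0006] spin 19.8
```

>>> {"method": "carry_out", "body": {"steps": [[[0, -0.0006, -0.003, 0, 1.8], [0, -0.0013, -0.0065, 0, 3.8], [0, -0.0018, -0.01, 0, 5.8], [0, -0.0022, -0.0134, 0, 7.8], [0, -0.0025, -0.0168, 0, 9.8], [0, -0.0027, -0.02, 0, 11.8], [0, -0.0027, -0.024, 0, 13.8], [0, -0.0027, -0.027, 0, 15.8]]]}}

```text
clock: 5.05
eef_pos: [498.6, -74.9, 203.6]
tcp_rot: [-3.14, 0.002, -0.104]
contact_force: [-0.9, -1.9, 0.1]
opening: 0.001
```

```bash
python3 - <<'E'
from h import *
s=state(); d=snap('top','top5.png');print(tabang(d)); d=snap('scene','sc5.png');print(tabang(d))
plan(s,[174,172,170,168,166,164,162,160])
E
```

```text
t 5.05 tcp [498.6 -74.9 203.6] yaw [-1.7989e+02  1.2000e-01 -5.9700e+00] F [-0.91 -1.91  0.09] open 0.0 nose 173.4Traceback (most recent call last):
  File "<stdin>", line 2, in <module>
  File "h.py", line 30, in tabang
    b=max(blobs(d,*RNG['purple'],amin=20),key=lambda t:t[0])
ValueError: max() iterable argument is empty
```

View pics/top5.png

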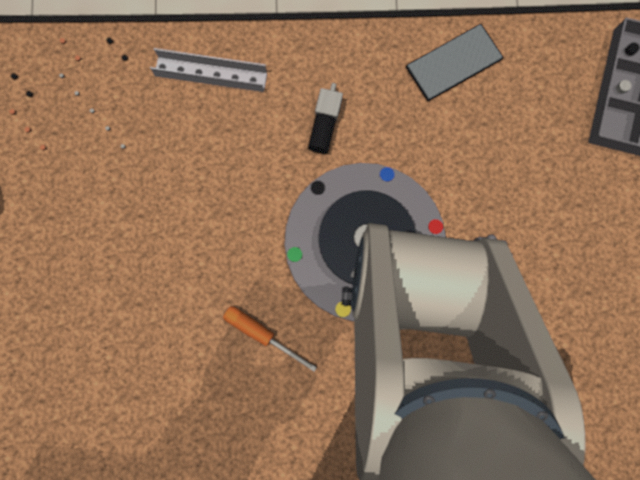

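The arm now hides the tab and window from above, though the yellow dot is still visible at (343,309). I'll check with the scene camera.

```bash
python3 - <<'E'
from h import *
d=snap('scene','sc5.png'); s=state()
try: print(tabang(d))
except Exception as e: print('none')
plan(s,[174,172,170,168,166,164,162,160])
E
```

```text
t 5.15 tcp [498.6 -74.8 203.6] yaw [-1.7988e+02  1.2000e-01 -5.9200e+00] F [-0.67  0.31  0.39] open -0.0 nose 173.4
(np.int32(174), np.float64(176.56775598185556), np.float64(82.88850726312344))
174 [-0.     -0.0001  0.0006] spin 0.1
172 [-0.0008 -0.0035  0.0006] spin 2.1
170 [-0.0014 -0.0069  0.0006] spin 4.1
168 [-0.0019 -0.0103  0.0006] spin 6.1
166 [-0.0023 -0.0138  0.0006] spin 8.1
164 [-0.0026 -0.0173  0.0006] spin 10.1
162 [-0.0027 -0.0208  0.0006] spin 12.1
160 [-0.0028 -0.0242  0.0006] spin 14.1
```

View pics/sc5.png

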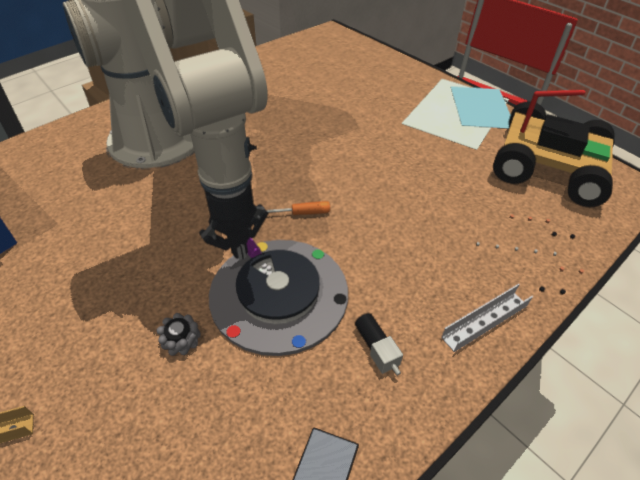

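The tab, at (253,247) in the scene view, is nearly at the yellow dot, at about 174°. The screwdriver hasn't moved. I'll push to about 163°, then back off and look.

>>> {"method": "carry_out", "body": {"steps": [[[0, -0.0008, -0.0035, 0, 2], [0, -0.0014, -0.007, 0, 4], [0, -0.0019, -0.01, 0, 6], [0, -0.0023, -0.014, 0, 8], [0, -0.0026, -0.017, 0, 10], [0, -0.0027, -0.019, 0, 11], [0, -0.0027, -0.02, 0, 11.5], [0, -0.0027, -0.02, 0, 11.5]]]}}

```text
clock: 5.95
eef_pos: [498.0, -54.6, 203.6]
tcp_rot: [-3.14, 0.003, -0.303]
contact_force: [0.5, 0.8, -0.4]
opening: -0.005
```

```bash
python3 - <<'E'
from h import *
s=state(); d=snap('scene','sc6.png')
print(tabang(d))
plan(s,[164,162,161,160,159])
E
```

```text
t 5.95 tcp [498.  -54.6 203.6] yaw [-1.7991e+02  1.5000e-01 -1.7380e+01] F [ 0.48  0.85 -0.37] open -0.01 nose 173.4
(np.int32(172), np.float64(164.17714998416108), np.float64(84.06875364956107))
164 [0.0006 0.0027 0.0006] spin -1.4
162 [-0.0002 -0.0007  0.0006] spin 0.6
161 [-0.0006 -0.0024  0.0006] spin 1.6
160 [-0.0009 -0.0041  0.0006] spin 2.6
159 [-0.0012 -0.0058  0.0006] spin 3.6
```

View pics/sc6.png

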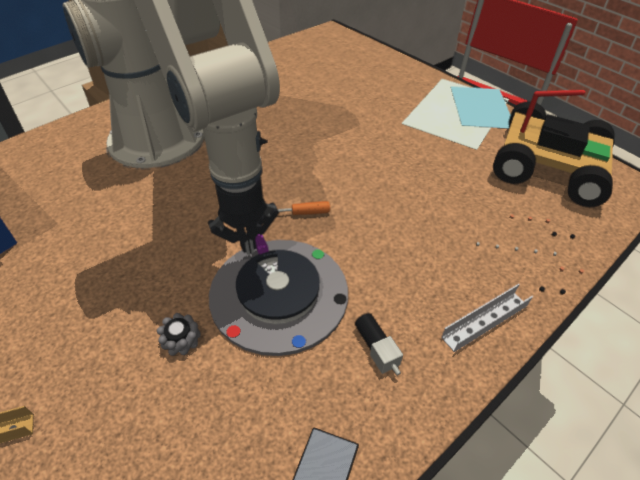

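The tab, at (262,244), now covers the yellow dot. I'll give it one small nudge, hold, then draw back tangentially and up.

>>> {"method": "carry_out", "body": {"steps": [[[0, -0.0003, -0.0015, 0, 1], [0, -0.0003, -0.0015, 0, 1], [0, -0.0003, -0.0015, 0, 1], [0, 0, 0.003, 0, 0], [0, 0, 0.01, 0, 0], [0, -0.005, 0.02, 0, 0], [0, -0.005, 0.03, -0.02, 0], [0, -0.005, 0.03, -0.06, 0]]]}}

```text
clock: 6.8
eef_pos: [482.1, -83.0, 261.8]
tcp_rot: [-3.141, 0.009, -0.304]
contact_force: [0.4, 0.1, 0.0]
opening: -0.001
```

>>> {"method": "carry_out", "body": {"steps": [[[0, 0, 0.01, -0.05, 0], [0, 0, 0.03, -0.09, 0], [0, 0, 0.07, -0.12, 0], [0, 0, 0.11, -0.13, 0], [0, 0, 0.15, -0.13, 0], [0, 0, 0.19, -0.13, 0], [0, 0, 0.22, -0.13, 0], [0, 0, 0.22, -0.13, 0]]]}}

```text
clock: 7.6
eef_pos: [415.5, -296.3, 391.6]
tcp_rot: [3.141, 0.009, -0.308]
contact_force: [0.3, 0.8, 0.4]
opening: 0.0
```

```bash
python3 - <<'E'
from h import *
s=state(); 
for n in('top','scene'):
    d=snap(n,n+'7.png')
    print(n,tabang(d))
    for k in('purple','yellow'): print(k,[(b[0],b[1].round(1)) for b in blobs(d,*RNG[k],amin=5)])
E
```

```text
t 7.6 tcp [ 415.5 -296.3  391.6] yaw [179.98   0.5  -17.64] F [0.31 0.76 0.42] open 0.0 nose 173.4
top (np.int32(369), np.float64(161.78500748664092), np.float64(90.74215951957986))
purple [(np.int32(369), array([351.1, 294.8]))]
yellow [(np.int32(108), array([341.3, 310.4]))]
scene (np.int32(212), np.float64(163.3066428123469), np.float64(88.09855563117459))
purple [(np.int32(212), array([260.7, 242.4]))]
yellow [(np.int32(8), array([610. , 151.5]))]
```

View pics/top7.png

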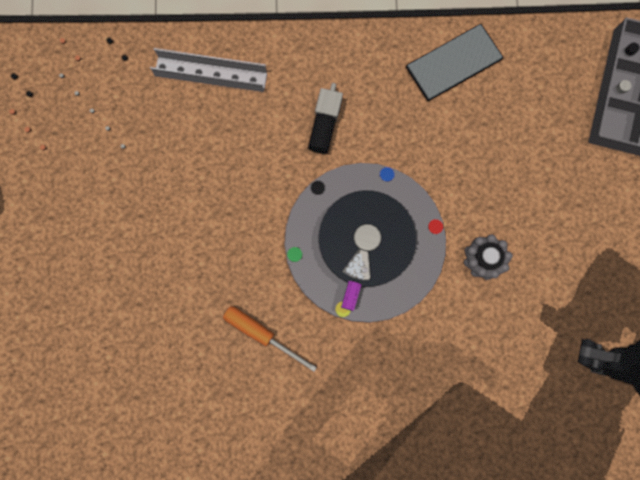

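View pics/scene7.png

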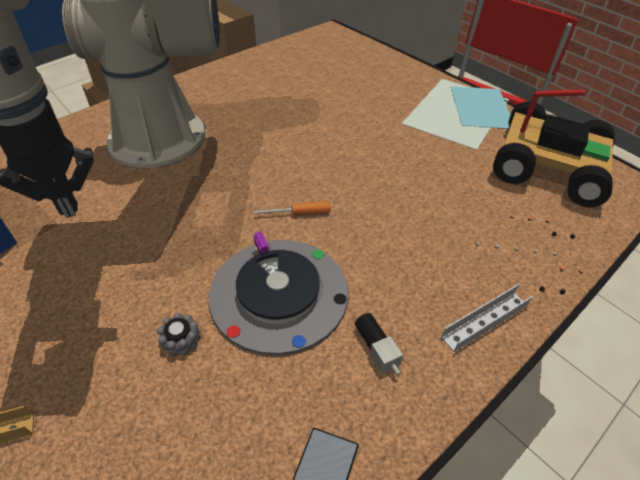

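The tab (351,295) now stands over the yellow dot (342,310), at 161.8° against 159.7°. That is about 4 mm off, against the 15 mm allowed. The wheel, motor and screwdriver haven't moved, and the gripper is well clear.

```bash
python3 - <<'E'
from h import *
print(workorder.sign_off())
E
```

```text
the job is handed in; nothing more can be done
None
```

I pushed the tab's counter-clockwise face with the shut fingers and turned the lid about 50° clockwise to the yellow dot. I then drew the arm back clear and handed the job in at about 7.6 s. Sign-off gave no verdict.

- **Tab position:** the last top view put the tab at 161.8° and the dot at 159.7°, so the tab's end is about 4 mm off (15 mm allowed). The scene view read 163.3°, about 7 mm off. The two views differ by 1.5°, but both are within tolerance.
- **Contact:** the tool force stayed around 2 N or less at every reading while pushing, and only one side of the tab was pushed.
- **Other objects:** the wheel, gear motor and screwdriver look unmoved in the final pictures. I checked those by eye and did not re-measure them.
- **Not checked directly:** during the last part of the push the arm hid the tab from the top camera, so I followed it with the scene camera. I had no direct reading of the lid's speed, and I took no second picture to confirm it was at rest.

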